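# Sweep the carrot stubs off the mandoline slicer

## Robot

A 6-joint arm with a two-finger parallel gripper is mounted at the origin on the work surface. World frame = base frame: x ahead of the robot, y to its left, z up, the work surface at z = 0. Lengths are in m, angles in degrees, forces in N, time in s.
With the tool pointing down it reaches from about 0.35 to 0.875 m from the base axis. Payload 4.2 kg.
Tool frame: the origin (TCP) lies on the centre line of the jaws, within the pads' length; the fingertips stand 17 mm ahead of it and the grasp point (between the pads) lies 2 mm behind it (tips_ahead is the distance from the TCP to the fingertips, in m); z points along the fingers, x is the direction in which the jaws open and shut, and the axes are right-handed (so a half turn about z gives the same grasp; the last joint's range is limited). The gripper opens to 87 mm and grips with 3 to 60 N. Pads are 19 mm wide; open, the fingers measure 117 mm over their backs; the gripper's body (75 mm by 190 mm) begins 51 mm behind the grasp point.
Start: joints at [-62.475, 22.042, 0.453, 0, -68.411, -14.817], TCP at [0.138, -0.61, 0.24] pointing down, gripper open.
Joint ranges: [-179.83, 179.83], [-69.29, 118.12], [-61.27, 80.66], [-181.25, 117.63], [-171.15, -9.14], [-177.46, 177.46]. Speed limits (degrees/s): [159.86, 159.86, 180, 180, 180, 180].

## Interface

Orientations are given as a 3x3 rotation matrix whose columns are the frame's x, y, z axes.
In Python, from station import sense, capture, camera_info, finish_job, boxes_of, spot_point, tips_ahead gives the robot as it stands. The module is installed in compiled form; this text tells all that it offers.
- The arm moves only by the tool carry_out, never from a script. Its arguments are lists of equal length, an entry for each row: "delta_pos": the shift along the tool's x, y, z scaled (see below), a list of three; "spin": the turn about the tool's z scaled (see below); "gripper": the opening in per cent of the stroke, from 0 (shut) to 100 (fully open). In form: {"delta_pos": [[x, y, z], ...], "spin": [spin, ...], "gripper": [gripper, ...]}. A call has 1 to 12 rows; each row is the pose to reach, as a shift and turn from the pose commanded when the call began, along the tool's axes at that moment; what a row does not reach only later rows make up. The controller multiplies each number of a shift by 0.1 m and each number of a turn by pi/4 rad. A row lasts 1/8 s, in which the tool goes at most 62.5 mm and 10.7 degrees, less where a joint would pass 70% of its speed; a pose out of reach is approached as far as the arm can. A call with a number of a shift or a turn outside -1 to 1 is refused whole. A call with a gripper value outside its range is refused whole. The fingers move at their own pace and stop on an object; the grip force is fixed at half the most. Time passes only in rows, so rows that repeat a pose let the fingers close. It gives the time, the measured TCP pose, the force and the opening at its end, in the units of the state.
- sense(): the state, without advancing time (a new reading comes with each control period).
- capture(name): name is "scene" or "side" or "wrist"; returns the picture (420x560x3 uint8, red, green, blue); there is no depth.
- camera_info(name): a dict with "fov_y" (degrees; the focal length in pixels is half the picture's height over the tangent of half this angle, whatever the lens; pixels are square), "cx", "cy" (the principal point, pixels), "origin" and "rotation" of the camera in the world. Camera axes: x right, y down, z forward; pixel columns grow to the right and rows downward; lengths in m; the calibration is good to about 2 mm. A picture is of the moment at which its call begins: read the wrist's pose just before it. camera_info takes no time and is no camera call; for the wrist camera it gives the pose at the moment of the call.
- finish_job(): hands the job in, once; it reports no verdict.
Trained networks look in the newest picture that a camera, given by its name, has taken for a name from the list of things; names that differ only in an ending like _2 or _b are one class to them, and where a whole thing is asked for, a point or a joint stands for the part that bears it (a point fixed in the world has none). Each returns a list of dicts, best first, with "p" (0 to 1); they miss things now and then, are a little off and sometimes report something else, mostly with a low value. They report only what shows in the picture. A call takes as long as a camera call. They do not tell look-alikes from the thing itself.
- boxes_of(camera, query): "centre" ([x, y, z] in m, in world coordinates, good to about 4 mm: the middle of the surface that is visible of it).
- spot_point(camera, query): "centre" ([x, y, z] in m, in world coordinates, good to about 4 mm: a listed point, or the origin of a listed thing).
The state is a dict: "time_s": time; "joints": joint angles; "joint_velocities": joint speeds; "effort": joint torques, N m; "tcp_pos": TCP position; "ee_rot": TCP orientation; "wrist_force": force on the tool from outside, world axes, zero at the start; "moment": the same for the moment, N m; "gripper_width": opening from 0.0 (shut) to 1.0 (fully open).
Only numpy, scipy, OpenCV 4.12 (cv2) and the standard library are available. Lean on these libraries where they do the work, as an engineer would, in place of code of your own. Each camera call takes 0.05 s, during which the arm holds its last target. There are 200 camera calls.

## Task

Slide the slicer's food carriage by its red knob right up to its stop at the top of the ramp; then take the counter brush and, holding it flat to the sloping bed, sweep all three carrot stubs down the ramp and off its foot into the steel scrap tray, without touching the stubs with the fingers. Lay the brush back in its white caddy, bristles down, and slide the carriage down again and leave it parked with its deck covering the blade. Leave the whole carrots, the peeler, the salt bowl and the scrap tray where they stand.

Things in the scene. Friction and masses are not known exactly. Their poses are not given: they have to be found in the camera images.
- slicer: Sloping bed (ramp) of a steel mandoline slicer, fixed. Origin: centre of the bed surface, 143 mm above the counter. x = across (away from the robot), y = up the slope (24 degrees), z = square to the bed. Bed 400 mm long (y -200 foot, +200 top), 118 wide, smooth and flush, between side rails 8 mm thick that stand 14 mm above it. A black hand grip closes the top end.
- bed_foot (a point): Middle of the open lower edge of the bed, y = -200, 62 mm above the counter; it hangs 15 to 30 mm inside the near edge of the scrap tray. Axes as the slicer's.
- blade (a point): Centre of the bright slanting blade strip (16 mm wide, 121 mm across, turned 9 degrees), flush in the bed, 30 mm downhill of the bed's centre. Axes as the slicer's.
- carriage (a joint): Food carriage: black deck on the side rails, 136 mm across, 95 along the ramp, underside 32 and top 38 mm above the bed (it passes over the stubs). Slides along the slope; m: 0 at the lower stop (deck centre at slicer y = -130), 0.27 at the upper stop (y = +140), 0.10 with the deck centred over the blade. It stays where it is left; pushing takes about 4 N.
- carriage_knob (a point): Grip point of the carriage: on the axis of the upright red knob (32 mm in diameter, 40 tall, square to the bed, mid-deck), 28 mm above the deck and 12 mm below the knob's top, 66 mm above the bed. Axes as the slicer's.
- brush: Wooden counter brush, loose, about 0.13 kg. Origin: centre of the head at the bristle tips. x runs from the handle to the head, z from the bristles up. Bristles (stiff) 90 mm along x, 30 along y, 28 high; head block on top 96 x 36 mm, z 28 to 42. Straight handle 22 mm wide (y) and 20 mm thick (z 28 to 48), from x = -46 to x = -188.
- brush_grip (a point): Where to hold the brush: middle of the handle's section, 100 mm behind the head's centre (x) and 38 mm above the bristle tips (z). Axes as the brush's.
- caddy: White open tray, fixed, in which the brush head stands bristles down with the handle out over the low wall on the robot's side (-x). Origin: centre of the underside. Outside 122 (x) x 62 (y) x 20 mm high, wall and floor 3 mm; the head has 13 mm of play each way along x and y. The brush lies in it near its centre, x axes alike, origin 3 mm above the caddy's.
- scrap_tray: Shallow steel tray, loose, 0.6 kg, under the foot of the ramp. Origin: centre of the underside. Outside 180 (x) x 190 (y) x 45 mm high, wall and floor 3 mm, rim 5 mm wider all round.
- stub_orange: Orange carrot stub, loose, about 14 g, standing on the sloping bed on its flat cut face, held only by friction. 28 mm across, 21 mm high. Origin: centre of the cut face.
- stub_yellow: Yellow carrot stub, as the orange one: 27 mm across, 20 mm high.
- stub_purple: Purple carrot stub, as the orange one: 26 mm across, 22 mm high.
- carrot_yellow: Whole yellow carrot lying on the counter, loose, 170 mm long along its x, 36 mm thick. Origin: under its middle. To be left alone.
- carrot_purple: Whole purple carrot lying on the counter, loose, 180 mm long along its x, 34 mm thick. Origin: under its middle. To be left alone.
- peeler: Steel peeler lying on the counter, loose, 180 mm long along its x, 17 mm thick. Origin: under its middle. To be left alone.
- salt_bowl: White salt bowl, loose, 68 mm across, 42 mm high. Origin: centre of its underside. To be left alone.
There are look-alikes about, which are no part of the job. There is more than one size of the stub_orange; the one meant has the size given above.

How it is judged (in metres and radians):
On the way, in this order (a step that is already met when the one before it is completed fails the run):
1. the carriage stands at its upper stop (within 12 mm) (value of joint carriage above 0.258 m), for 0.2 s.
2. the brush is on the bed: head between the rails, bristle tips within 12 mm of the bed, flat to it within 15 degrees (x of brush in the frame of slicer between -0.03 and 0.03 m and y of brush in the frame of slicer between -0.2 and 0.2 m and z of brush in the frame of slicer below 0.012 m and angle between the z axis of brush and the z axis of slicer, either way round below 0.262 rad and value of joint carriage above 0.24 m), for 0.2 s.
3. all three stubs lie in the scrap tray (x of stub_orange in the frame of scrap_tray between -0.088 and 0.088 m and y of stub_orange in the frame of scrap_tray between -0.093 and 0.093 m and z of each of stub_orange, stub_yellow, stub_purple in the frame of scrap_tray below 0.035 m and x of stub_yellow in the frame of scrap_tray between -0.088 and 0.088 m and y of stub_yellow in the frame of scrap_tray between -0.093 and 0.093 m and x of stub_purple in the frame of scrap_tray between -0.088 and 0.088 m and y of stub_purple in the frame of scrap_tray between -0.093 and 0.093 m), for 0.2 s.
At the end, for the whole second after the job is handed in: All three stubs lie at rest in the scrap tray; the brush lies at rest in its caddy, bristles down, within 24 mm lengthways and 20 mm sideways of its centre; the carriage's deck covers the blade (its centre within 28 mm of the blade's) (all of step 3 and x of brush in the frame of caddy between -0.024 and 0.024 m and y of brush in the frame of caddy between -0.02 and 0.02 m and z of brush in the frame of caddy below 0.012 m and angle between brush's own z axis and vertical below 0.15 rad and value of joint carriage between 0.072 and 0.128 m and linear speed of each of stub_orange, stub_yellow, stub_purple, brush below 0.02 m/s); the robot touches nothing.
It fails at once if the fingers or arm touch a stub (over 0.5 N) (contact force between any of the fingers, the arm and stub_orange above 0.5 N or contact force between any of the fingers, the arm and stub_yellow above 0.5 N or contact force between any of the fingers, the arm and stub_purple above 0.5 N).
It fails at once if a whole carrot, the peeler or the salt bowl is moved more than 25 mm (distance of any of carrot_yellow, carrot_purple, peeler, salt_bowl from where it was at the start of the episode above 0.025 m).
It fails at once if the scrap tray is moved more than 25 mm (distance of scrap_tray from where it was at the start of the episode above 0.025 m).
It also fails if it takes over 72 s, if anything falls off the work surface, if the arm or the gripper's body presses on something with over 40 N, if the wrist force passes 120 N, or if a joint passes its speed limit or range.

## Working session

There is one attempt and no reset: what is moved stays moved. The work goes in short steps, Python scripts to look and compute and a tool call to move; the robot and the scene stay as the last step left them, time stands still between calls to the robot, and variables do not carry over. Pictures are saved under pics/ and viewed, about 8 in all and at most 12, crops included, and the job is handed in when it is done.

Besides the shell and the picture viewer there is one more tool, called after "Call:" as name(argument=value, ...), one argument or row to a line, values as JSON. carry_out: Moves the arm, as the interface text tells. Its arguments: {"type":"object","properties":{"delta_pos":{"type":"array","items":{"type":"array","items":{"type":"number","minimum":-1,"maximum":1}}},"spin":{"type":"array","items":{"type":"number","minimum":-1,"maximum":1}},"gripper":{"type":"array","items":{"type":"number"}}},"required":["delta_pos","spin","gripper"]}

```bash
mkdir -p pics; cat > h.py <<'E'
import numpy as np, cv2
from station import *
def snap(c,fn=None):
    im=capture(c)
    if fn: cv2.imwrite('pics/'+fn,im[:,:,::-1])
    return im
def proj(c,P):
    i=camera_info(c);f=210/np.tan(np.radians(i['fov_y'])/2)
    p=np.array(i['rotation']).T@(np.array(P)-np.array(i['origin']))
    return np.round([i['cx']+f*p[0]/p[2],i['cy']+f*p[1]/p[2]],1)
E
python3 - <<'E'
from h import *
a=snap('scene');b=snap('side')
cv2.imwrite('pics/a.png',cv2.resize(np.vstack([a,b])[:,:,::-1],None,fx=0.71,fy=0.71))
cv2.imwrite('pics/scene.png',a[:,:,::-1]);cv2.imwrite('pics/side.png',b[:,:,::-1])
for c in('scene','side'):
    i=camera_info(c);print(c,i['fov_y'],np.round(i['origin'],3),np.round(i['rotation'],3).tolist())
    for q in ['slicer','bed_foot','blade','carriage_knob','brush','brush_grip','caddy','scrap_tray','stub_orange','stub_yellow','stub_purple','carrot_yellow','carrot_purple','peeler','salt_bowl']:
        print(q,[(np.round(d['centre'],3).tolist(),round(d['p'],2),proj(c,d['centre']).tolist()) for d in spot_point(c,q)[:4]])
s=sense();print(s['time_s'],s['tcp_pos'],np.round(s['ee_rot'],3).tolist(),tips_ahead)
E
```

```text
scene 49.222269892030035 [1.343 0.358 0.676] [[-0.44, 0.491, -0.752], [0.898, 0.237, -0.371], [-0.004, -0.839, -0.545]]
slicer [([0.599, 0.135, 0.142], 0.71, [344.0, 220.8])]
bed_foot [([0.587, -0.048, 0.06], 0.91, [267.6, 227.4])]
blade [([0.596, 0.109, 0.131], 0.87, [332.2, 221.0]), ([0.496, -0.357, 0.044], 0.39, [182.2, 185.9])]
carriage_knob [([0.592, 0.006, 0.158], 0.65, [287.9, 197.8])]
brush [([0.594, -0.353, 0.003], 0.59, [162.7, 217.1])]
brush_grip [([0.493, -0.355, 0.04], 0.83, [183.4, 186.7]), ([0.6, 0.098, 0.132], 0.61, [326.5, 220.8])]
caddy [([0.591, -0.363, 0.001], 0.92, [160.5, 216.2]), ([0.597, 0.011, 0.158], 0.47, [289.1, 199.4]), ([0.492, -0.353, 0.041], 0.17, [184.5, 186.3])]
scrap_tray [([0.584, -0.125, 0.001], 0.96, [240.6, 238.7])]
stub_orange [([0.571, 0.108, 0.132], 0.47, [335.9, 214.4])]
stub_yellow [([0.602, 0.098, 0.128], 0.4, [326.1, 222.7])]
stub_purple [([0.629, 0.139, 0.151], 0.66, [341.0, 225.6])]
carrot_yellow []
carrot_purple [([0.783, 0.066, 0.002], 0.98, [273.5, 318.8])]
peeler [([0.596, 0.108, 0.131], 0.69, [331.4, 221.1]), ([0.718, -0.307, -0.00
[... 626 characters left out ...]
5, 0.002], 0.63, [296.9, 228.1])]
stub_orange [([0.448, 0.102, -0.0], 0.72, [301.4, 318.6]), ([0.57, 0.105, 0.126], 0.51, [248.5, 255.5])]
stub_yellow [([0.603, 0.096, 0.126], 0.43, [237.1, 246.8])]
stub_purple [([0.63, 0.136, 0.148], 0.47, [213.7, 246.4]), ([0.569, 0.108, 0.125], 0.47, [248.3, 256.8])]
carrot_yellow [([0.406, -0.027, -0.003], 0.75, [347.2, 285.8])]
carrot_purple [([0.781, 0.064, 0.004], 0.78, [184.5, 246.7])]
peeler [([0.717, -0.306, -0.002], 0.89, [287.5, 172.9])]
salt_bowl [([0.722, 0.31, -0.0], 0.63, [131.8, 335.0]), ([0.493, -0.352, 0.041], 0.4, [372.3, 177.3])]
1.6 [ 0.13749973 -0.60966656  0.23955233] [[-0.22, 0.976, 0.0], [0.976, 0.22, -0.0], [-0.0, 0.0, -1.0]] 0.017
```

View pics/scene.png

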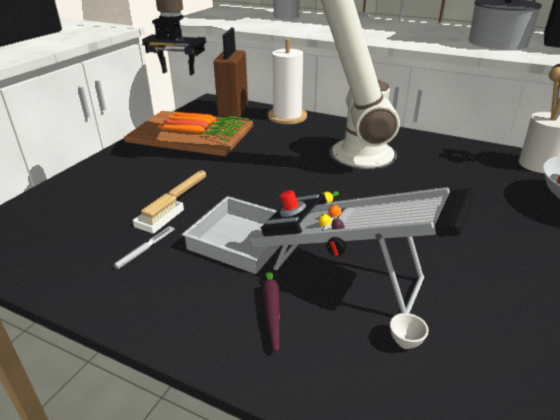

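View pics/side.png

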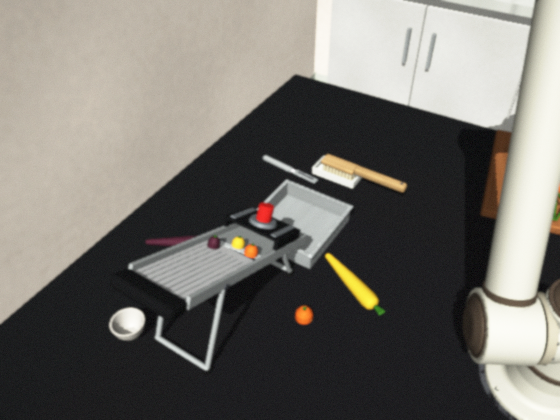

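Candidates: orange stub on the bed at scene (335,211) and a look-alike on the counter at side (303,315). The yellow (325,221) and purple (338,225) stubs are on the bed. The yellow thing at scene (328,198) is the whole carrot's tip. The red object at scene (334,247) is not the carriage knob, which is at (289,198). I'll check the choice in a crop and start moving towards the knob.

```bash
python3 - <<'E'
import cv2
a=cv2.imread('pics/scene.png')[170:260,250:370];b=cv2.imread('pics/side.png')[190:340,190:390]
cv2.imwrite('pics/crop.png',cv2.hconcat([cv2.resize(a,(400,300),interpolation=2),cv2.resize(b,(400,300),interpolation=2)]))
E
```

```text
(no output)
```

View pics/crop.png

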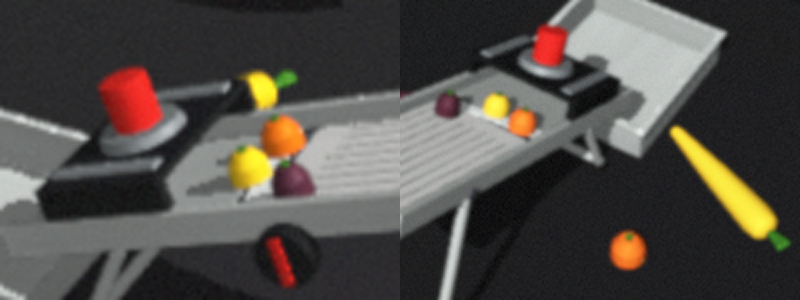

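Call:
carry_out(
  delta_pos=[
    [0.84, 0.96, -0.1],
    [0.84, 0.96, -0.1],
    [0.84, 0.96, -0.1],
  ],
  spin=[0, 0, 0],
  gripper=[100, 100, 100],
)

```text
time_s: 1.98
tcp_pos: [0.2145, -0.5044, 0.2507]
ee_rot: [[-0.224, 0.974, 0.001], [0.974, 0.224, -0.001], [-0.001, 0.001, -1.0]]
wrist_force: [-0.7, -0.3, -0.3]
gripper_width: 0.998
```

Call:
carry_out(
  delta_pos=[
    [0.84, 0.96, -0.1],
    [0.84, 0.96, -0.1],
    [0.84, 0.96, -0.1],
  ],
  spin=[0, 0, 0],
  gripper=[100, 100, 100],
)

```text
time_s: 2.35
tcp_pos: [0.2896, -0.4019, 0.2604]
ee_rot: [[-0.225, 0.974, 0.002], [0.974, 0.225, -0.001], [-0.001, 0.001, -1.0]]
wrist_force: [0.7, 0.2, -0.3]
gripper_width: 0.995
```

Call:
carry_out(
  delta_pos=[
    [0.84, 0.96, -0.1],
    [0.84, 0.96, -0.1],
    [0.84, 0.96, -0.1],
  ],
  spin=[0, 0, 0],
  gripper=[100, 100, 100],
)

```text
time_s: 2.72
tcp_pos: [0.3649, -0.2993, 0.2701]
ee_rot: [[-0.224, 0.975, 0.001], [0.975, 0.224, -0.001], [-0.001, 0.001, -1.0]]
wrist_force: [-0.3, 0.4, -0.4]
gripper_width: 0.996
```

Call:
carry_out(
  delta_pos=[
    [0.84, 0.96, 0],
    [0.84, 0.96, 0],
    [0.84, 0.96, 0],
    [0.84, 0.96, 0],
  ],
  spin=[-0.2, -0.4, -0.6, -0.8],
  gripper=[100, 100, 100, 100],
)

```text
time_s: 3.22
tcp_pos: [0.4384, -0.1982, 0.2691]
ee_rot: [[-0.755, 0.656, -0.001], [0.656, 0.755, -0.0], [0.001, -0.001, -1.0]]
wrist_force: [0.4, -0.6, -0.3]
gripper_width: 0.999
```

Call:
carry_out(
  delta_pos=[
    [0.1, 1.0, 0],
    [0.1, 1.0, 0],
  ],
  spin=[0, 0],
  gripper=[100, 100],
)

```text
time_s: 3.48
tcp_pos: [0.4976, -0.1163, 0.2693]
ee_rot: [[-0.75, 0.662, -0.0], [0.662, 0.75, -0.0], [-0.0, -0.0, -1.0]]
wrist_force: [0.6, -0.7, 0.6]
gripper_width: 0.999
```

Call:
carry_out(
  delta_pos=[
    [0.1, 0.9, 0],
    [0.1, 0.9, 0],
  ],
  spin=[0, 0],
  gripper=[100, 100],
)

```text
time_s: 3.72
tcp_pos: [0.5501, -0.0412, 0.2689]
ee_rot: [[-0.751, 0.66, -0.001], [0.66, 0.751, -0.0], [0.0, -0.001, -1.0]]
wrist_force: [0.8, 0.0, -0.4]
gripper_width: 0.999
```

Call:
carry_out(
  delta_pos=[
    [0, 0.6, 0],
    [0, 0.6, 0],
    [0, 0.6, 0],
    [0, 0.6, 0],
    [0, 0.6, 0],
  ],
  spin=[-0.2, -0.4, -0.6, -0.84, -0.84],
  gripper=[80, 80, 80, 80, 80],
)

```text
time_s: 4.35
tcp_pos: [0.5882, 0.0021, 0.2692]
ee_rot: [[-0.998, 0.065, -0.001], [0.065, 0.998, -0.0], [0.001, -0.001, -1.0]]
wrist_force: [-0.5, 0.3, -0.9]
gripper_width: 0.802
```

```bash
python3 - <<'E'
from h import *
w=snap('wrist','w1.png')
for q in ['carriage_knob','slicer','blade','stub_orange','stub_yellow','stub_purple','bed_foot']:
    print(q,[(np.round(d['centre'],3).tolist(),round(d['p'],2)) for d in spot_point('wrist',q)[:3]])
E
```

```text
carriage_knob [([0.592, 0.005, 0.156], 0.64)]
slicer [([0.594, 0.128, 0.14], 0.58)]
blade [([0.604, 0.106, 0.126], 0.56)]
stub_orange [([0.446, 0.099, -0.002], 0.67), ([0.566, 0.103, 0.13], 0.51)]
stub_yellow []
stub_purple []
bed_foot [([0.592, -0.05, 0.059], 0.61)]
```

Call:
carry_out(
  delta_pos=[
    [-0.03, 0.04, 0.4],
    [-0.03, 0.04, 0.7],
    [-0.03, 0.04, 0.9],
    [-0.03, 0.04, 0.9],
  ],
  spin=[0, 0, 0, 0],
  gripper=[80, 80, 80, 80],
)

```text
time_s: 5.25
tcp_pos: [0.5904, 0.0073, 0.1779]
ee_rot: [[-0.998, 0.061, -0.004], [0.061, 0.998, -0.001], [0.004, -0.001, -1.0]]
wrist_force: [-0.6, -0.4, 0.3]
gripper_width: 0.798
```

Call:
carry_out(
  delta_pos=[
    [0, 0, 0.1],
    [0, 0, 0.18],
    [0, 0, 0.18],
    [0, 0, 0.18],
    [0, 0, 0.18],
    [0, 0, 0.18],
    [0, 0, 0.18],
  ],
  spin=[0, 0, 0, 0, 0, 0, 0],
  gripper=[80, 80, 30, 30, 30, 30, 30],
)

```text
time_s: 6.12
tcp_pos: [0.5922, 0.0074, 0.1618]
ee_rot: [[-0.998, 0.061, 0.002], [0.061, 0.998, 0.0], [-0.002, 0.0, -1.0]]
wrist_force: [2.8, -0.4, -1.5]
gripper_width: 0.361
```

Call:
carry_out(
  delta_pos=[
    [0, 0.2, -0.09],
    [0, 0.4, -0.18],
    [0, 0.6, -0.267],
    [0, 0.8, -0.356],
    [0, 0.8, -0.356],
  ],
  spin=[0, 0, 0, 0, 0],
  gripper=[10, 10, 10, 10, 10],
)

```text
time_s: 6.75
tcp_pos: [0.5959, 0.0891, 0.1982]
ee_rot: [[-0.998, 0.059, 0.0], [0.059, 0.998, 0.001], [0.0, 0.001, -1.0]]
wrist_force: [-3.5, 0.8, 3.4]
gripper_width: 0.36
```

Call:
carry_out(
  delta_pos=[
    [0, 0.25, -0.111],
    [0, 0.5, -0.223],
    [0, 0.8, -0.356],
    [0, 0.8, -0.356],
  ],
  spin=[0, 0, 0, 0],
  gripper=[10, 10, 10, 10],
)

```text
time_s: 7.25
tcp_pos: [0.5995, 0.1685, 0.2336]
ee_rot: [[-0.998, 0.059, -0.003], [0.059, 0.998, 0.0], [0.003, 0.0, -1.0]]
wrist_force: [-5.8, 0.6, 4.9]
gripper_width: 0.359
```

Call:
carry_out(
  delta_pos=[
    [0, 0.25, -0.111],
    [0, 0.5, -0.223],
    [0, 0.65, -0.289],
    [0, 0.7, -0.312],
    [0, 0.7, -0.312],
  ],
  spin=[0, 0, 0, 0, 0],
  gripper=[10, 10, 10, 10, 10],
)

```text
time_s: 7.88
tcp_pos: [0.6025, 0.2358, 0.2636]
ee_rot: [[-0.998, 0.061, -0.007], [0.061, 0.998, -0.003], [0.007, -0.004, -1.0]]
wrist_force: [-7.5, -3.3, 2.2]
gripper_width: 0.362
```

Call:
carry_out(
  delta_pos=[
    [0, 0.06, -0.027],
    [0, 0.12, -0.053],
    [0, 0.12, -0.053],
    [0, 0.12, -0.053],
  ],
  spin=[0, 0, 0, 0],
  gripper=[10, 10, 10, 10],
)

```text
time_s: 8.38
tcp_pos: [0.6026, 0.2377, 0.264]
ee_rot: [[-0.998, 0.066, -0.018], [0.067, 0.998, -0.022], [0.017, -0.023, -1.0]]
wrist_force: [0.8, -25.6, -9.1]
gripper_width: 0.362
```

Call:
carry_out(
  delta_pos=[
    [0, -0.1, 0.045],
    [0, -0.1, 0.045],
    [0, -0.1, 0.045],
    [0, -0.1, 0.045],
    [0, -0.1, -0.4],
    [0, -0.1, -0.8],
  ],
  spin=[0, 0, 0, 0, 0, 0],
  gripper=[10, 80, 80, 80, 80, 80],
)

```text
time_s: 9.12
tcp_pos: [0.6057, 0.2396, 0.3505]
ee_rot: [[-0.998, 0.06, 0.001], [0.06, 0.998, 0.0], [-0.001, 0.0, -1.0]]
wrist_force: [1.3, 0.6, -0.0]
gripper_width: 0.779
```

Call:
carry_out(
  delta_pos=[
    [0.15, -0.5, 0],
    [0.15, -1, 0],
  ],
  spin=[0, 0],
  gripper=[80, 80],
)

```text
time_s: 9.38
tcp_pos: [0.5841, 0.1403, 0.3503]
ee_rot: [[-0.998, 0.058, 0.002], [0.058, 0.998, 0.001], [-0.002, 0.002, -1.0]]
wrist_force: [0.7, -0.3, -0.2]
gripper_width: 0.799
```

Call:
carry_out(
  delta_pos=[
    [0.15, -0.5, 0],
    [0.15, -1, 0],
  ],
  spin=[0, 0],
  gripper=[80, 80],
)

```text
time_s: 9.62
tcp_pos: [0.5628, 0.0404, 0.3501]
ee_rot: [[-0.998, 0.059, 0.002], [0.059, 0.998, 0.001], [-0.002, 0.001, -1.0]]
wrist_force: [0.7, 0.4, 0.1]
gripper_width: 0.796
```

Call:
carry_out(
  delta_pos=[
    [0.15, -0.5, 0],
    [0.15, -1, 0],
  ],
  spin=[0, 0],
  gripper=[80, 80],
)

```text
time_s: 9.88
tcp_pos: [0.5418, -0.0587, 0.3501]
ee_rot: [[-0.998, 0.06, 0.002], [0.06, 0.998, 0.001], [-0.002, 0.001, -1.0]]
wrist_force: [0.6, -0.2, -0.6]
gripper_width: 0.8
```

Call:
carry_out(
  delta_pos=[
    [0.15, -0.3, 0.2],
    [0.15, -0.6, 0.3],
    [0.15, -1, 0.4],
    [0.15, -1, 0.5],
    [0.15, -1, 0.5],
  ],
  spin=[0.22, 0.44, 0.66, 0.88, 0.96],
  gripper=[60, 60, 60, 60, 60],
)

```text
time_s: 10.5
tcp_pos: [0.5212, -0.1568, 0.2984]
ee_rot: [[-0.683, 0.73, -0.001], [0.73, 0.683, 0.0], [0.001, -0.0, -1.0]]
wrist_force: [-0.0, 0.7, 0.1]
gripper_width: 0.602
```

Call:
carry_out(
  delta_pos=[
    [-0.3, -0.42, 0.2],
    [-0.57, -0.85, 0.4],
  ],
  spin=[0, 0],
  gripper=[60, 60],
)

```text
time_s: 10.75
tcp_pos: [0.4994, -0.2569, 0.2593]
ee_rot: [[-0.688, 0.726, 0.003], [0.726, 0.688, -0.0], [-0.002, 0.002, -1.0]]
wrist_force: [0.7, -0.3, -0.7]
gripper_width: 0.601
```

Call:
carry_out(
  delta_pos=[
    [-0.2, -0.3, 0.3],
    [-0.4, -0.5, 0.4],
    [-0.57, -0.7, 0.4],
    [-0.57, -0.84, 0.4],
    [-0.57, -0.84, 0.4],
    [-0.57, -0.84, 0.4],
  ],
  spin=[0.22, 0.44, 0.66, 0.88, 0.96, 0.96],
  gripper=[60, 60, 60, 60, 60, 60],
)

```text
time_s: 11.5
tcp_pos: [0.477, -0.3556, 0.2194]
ee_rot: [[-0.003, 1.0, 0.001], [1.0, 0.003, -0.0], [-0.0, 0.001, -1.0]]
wrist_force: [-0.7, 0.3, -0.3]
gripper_width: 0.597
```

```bash
python3 - <<'E'
from h import *
w=snap('wrist','w2.png')
for q in ['brush','brush_grip','caddy']:
    print(q,[(np.round(d['centre'],3).tolist(),round(d['p'],2),proj('wrist',d['centre']).tolist()) for d in spot_point('wrist',q)[:3]])
print(proj('wrist',[.475,-.354,.048]),proj('wrist',[.515,-.354,.048]))
E
```

```text
brush [([0.593, -0.36, 0.003], 0.66, [275.9, 269.5])]
brush_grip [([0.491, -0.352, 0.043], 0.64, [282.8, 203.9])]
caddy [([0.595, -0.362, -0.0], 0.72, [273.9, 269.7])]
[280.8 190.8] [280.6 225.7]
```

View pics/w2.png

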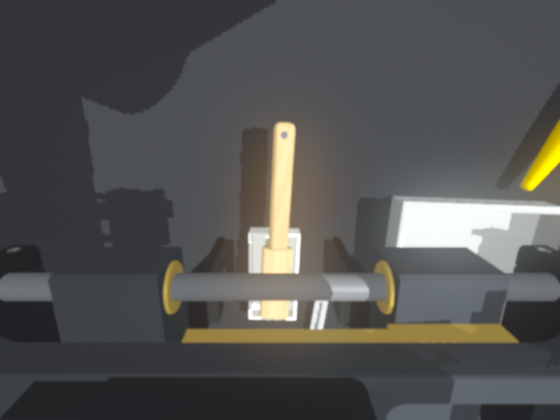

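Call:
carry_out(
  delta_pos=[
    [0.04, 0.05, 0.4],
    [0.04, 0.05, 0.7],
    [0.04, 0.05, 1],
    [0.04, 0.05, 1],
  ],
  spin=[0.067, 0.067, 0.067, 0.067],
  gripper=[60, 60, 60, 60],
)

```text
time_s: 12.2
tcp_pos: [0.4802, -0.3506, 0.117]
ee_rot: [[0.05, 0.999, -0.005], [0.999, -0.05, 0.002], [0.002, -0.005, -1.0]]
wrist_force: [0.5, 0.1, 1.5]
gripper_width: 0.602
```

Call:
carry_out(
  delta_pos=[
    [0, 0, 0.3],
    [0, 0, 0.6],
    [0, 0, 0.8],
    [0, 0, 0.8],
    [0, 0, 0.8],
    [0, 0, 0.8],
    [0, 0, 0.8],
    [0, 0, 0.8],
  ],
  spin=[0, 0, 0, 0, 0, 0, 0, 0],
  gripper=[60, 60, 60, 60, 10, 10, 10, 10],
)

```text
time_s: 13.2
tcp_pos: [0.4816, -0.3516, 0.0397]
ee_rot: [[0.051, 0.999, 0.001], [0.999, -0.051, -0.0], [-0.0, 0.001, -1.0]]
wrist_force: [-0.1, 1.2, 0.5]
gripper_width: 0.251
```

Call:
carry_out(
  delta_pos=[
    [0, 0, -0.2],
    [0, 0, -0.5],
    [0, 0, -0.8],
    [0, 0, -1],
  ],
  spin=[0, 0, 0, 0],
  gripper=[5, 5, 5, 5],
)

```text
time_s: 13.7
tcp_pos: [0.4815, -0.3515, 0.1406]
ee_rot: [[0.051, 0.999, 0.001], [0.999, -0.051, -0.0], [-0.0, 0.001, -1.0]]
wrist_force: [-0.2, 0.5, -2.3]
gripper_width: 0.249
```

Call:
carry_out(
  delta_pos=[
    [0.3, -0.01, -0.3],
    [0.65, -0.02, -0.6],
    [1, -0.04, -0.7],
  ],
  spin=[0, 0, 0],
  gripper=[5, 5, 5],
)

```text
time_s: 14.08
tcp_pos: [0.483, -0.2507, 0.2111]
ee_rot: [[0.051, 0.999, 0.003], [0.999, -0.051, -0.001], [-0.001, 0.003, -1.0]]
wrist_force: [0.7, 0.1, -0.6]
gripper_width: 0.249
```

Call:
carry_out(
  delta_pos=[
    [0.4, -0.01, -0.3],
    [0.7, -0.02, -0.6],
    [1, -0.04, -0.7],
  ],
  spin=[0, 0, 0],
  gripper=[5, 5, 5],
)

```text
time_s: 14.45
tcp_pos: [0.484, -0.1503, 0.2812]
ee_rot: [[0.05, 0.999, 0.003], [0.999, -0.05, -0.0], [0.0, 0.003, -1.0]]
wrist_force: [1.0, -0.1, -0.9]
gripper_width: 0.251
```

Call:
carry_out(
  delta_pos=[
    [0.4, -0.01, 0],
    [0.7, -0.02, 0],
    [1, -0.04, 0],
  ],
  spin=[0, 0, 0],
  gripper=[5, 5, 5],
)

```text
time_s: 14.82
tcp_pos: [0.4841, -0.0501, 0.279]
ee_rot: [[0.051, 0.999, -0.001], [0.999, -0.051, 0.0], [0.0, -0.001, -1.0]]
wrist_force: [0.5, -0.3, -1.6]
gripper_width: 0.251
```

Call:
carry_out(
  delta_pos=[
    [0.4, -0.01, 0],
    [0.7, -0.02, 0],
    [1, -0.04, 0],
  ],
  spin=[0, 0, 0],
  gripper=[5, 5, 5],
)

```text
time_s: 15.2
tcp_pos: [0.4851, 0.0498, 0.2789]
ee_rot: [[0.051, 0.999, -0.001], [0.999, -0.051, 0.0], [-0.0, -0.001, -1.0]]
wrist_force: [0.1, 0.2, -0.9]
gripper_width: 0.248
```

Call:
carry_out(
  delta_pos=[
    [0.4, -0.01, 0],
    [0.7, -0.02, 0],
    [1, -0.04, 0],
    [1, -0.04, 0],
  ],
  spin=[0, 0, 0, 0],
  gripper=[5, 5, 5, 5],
)

```text
time_s: 15.7
tcp_pos: [0.4864, 0.1502, 0.2787]
ee_rot: [[0.048, 0.999, -0.001], [0.999, -0.048, -0.0], [-0.0, -0.001, -1.0]]
wrist_force: [0.1, -0.6, -1.7]
gripper_width: 0.248
```

```bash
python3 - <<'E'
from h import *
a=snap('scene');b=snap('side')
for c in ('scene','side'):
  for q in ['brush','brush_grip','stub_orange','stub_yellow','stub_purple','slicer','scrap_tray']:
    print(c,q,[(np.round(d['centre'],3).tolist(),round(d['p'],2)) for d in spot_point(c,q)[:2]])
a=cv2.resize(a[120:300,190:430],(400,300));b=cv2.resize(b[130:310,100:340],(400,300))
cv2.imwrite('pics/h1.png',np.hstack([a,b])[:,:,::-1])
E
```

```text
scene brush [([0.597, 0.142, 0.244], 0.91), ([0.406, -0.027, -0.001], 0.7)]
scene brush_grip [([0.499, 0.149, 0.28], 0.72), ([0.718, -0.304, 0.0], 0.54)]
scene stub_orange [([0.567, 0.108, 0.132], 0.46), ([0.597, 0.131, 0.143], 0.34)]
scene stub_yellow [([0.598, 0.098, 0.13], 0.48)]
scene stub_purple [([0.632, 0.139, 0.151], 0.44)]
scene slicer [([0.598, 0.133, 0.146], 0.8), ([0.63, 0.136, 0.146], 0.55)]
scene scrap_tray [([0.585, -0.125, -0.0], 0.7)]
side brush [([0.596, 0.144, 0.242], 0.87)]
side brush_grip [([0.497, 0.148, 0.28], 0.72), ([0.596, -0.361, 0.001], 0.36)]
side stub_orange [([0.447, 0.102, 0.001], 0.53), ([0.569, 0.103, 0.128], 0.44)]
side stub_yellow [([0.602, 0.098, 0.123], 0.59)]
side stub_purple [([0.63, 0.14, 0.148], 0.52)]
side slicer [([0.595, 0.133, 0.138], 0.92), ([0.595, 0.146, 0.241], 0.57)]
side scrap_tray [([0.586, -0.125, 0.002], 0.68)]
```

View pics/h1.png

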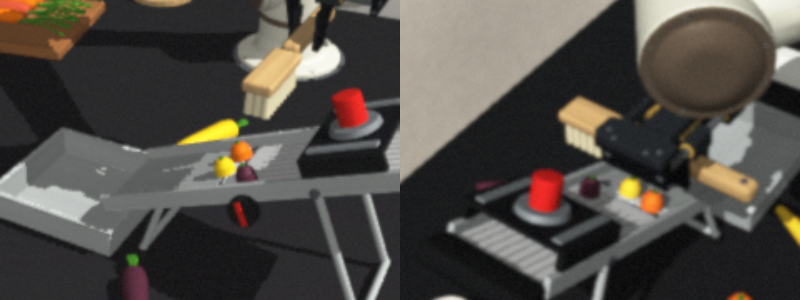

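The side crop shows the brush level in the jaws above the bed at (585,125), carriage at the top, stubs untouched at (590,188), (630,188), (652,200). Moving over the bed just uphill of the stubs and lowering.

Call:
carry_out(
  delta_pos=[
    [0.2, 0, 0],
    [0.33, 0.01, 0],
    [0.33, 0.01, 0.1],
    [0.33, 0.01, 0.3],
    [0.33, 0.01, 0.5],
    [0.33, 0.01, 0.65],
    [0.33, 0.01, 0.65],
  ],
  spin=[0, 0, 0, 0, 0, 0, 0],
  gripper=[5, 5, 5, 5, 5, 5, 5],
)

```text
time_s: 17.38
tcp_pos: [0.4888, 0.1813, 0.2128]
ee_rot: [[0.051, 0.999, -0.003], [0.999, -0.051, -0.002], [-0.002, -0.003, -1.0]]
wrist_force: [-0.2, -0.4, -0.7]
gripper_width: 0.247
```

Call:
carry_out(
  delta_pos=[
    [0, 0, 0.02],
    [0, 0, 0.04],
    [0, 0, 0.06],
    [0, 0, 0.06],
  ],
  spin=[0, 0, 0, 0],
  gripper=[5, 5, 5, 5],
)

```text
time_s: 17.88
tcp_pos: [0.4895, 0.1818, 0.2083]
ee_rot: [[0.051, 0.999, 0.0], [0.999, -0.051, 0.0], [0.0, 0.0, -1.0]]
wrist_force: [-0.2, 0.5, -1.6]
gripper_width: 0.249
```

Call:
carry_out(
  delta_pos=[
    [0, 0, 0.02],
    [0, 0, 0.03],
    [0, 0, 0.03],
  ],
  spin=[0, 0, 0],
  gripper=[5, 5, 5],
)

```text
time_s: 18.25
tcp_pos: [0.4895, 0.1818, 0.2053]
ee_rot: [[0.051, 0.999, -0.0], [0.999, -0.051, -0.0], [-0.0, -0.0, -1.0]]
wrist_force: [0.3, -0.7, -0.6]
gripper_width: 0.248
```

Call:
carry_out(
  delta_pos=[
    [0, 0, 0.02],
    [0, 0, 0.02],
    [0, 0, 0.02],
  ],
  spin=[0, 0, 0],
  gripper=[5, 5, 5],
)

```text
time_s: 18.62
tcp_pos: [0.4896, 0.1817, 0.2037]
ee_rot: [[0.051, 0.999, 0.0], [0.999, -0.051, -0.0], [-0.0, 0.0, -1.0]]
wrist_force: [-2.8, -2.1, 3.4]
gripper_width: 0.252
```

Call:
carry_out(
  delta_pos=[
    [0, 0, 0],
    [-0.02, 0, 0.01],
    [-0.05, 0, 0.03],
    [-0.08, 0, 0.05],
    [-0.11, 0, 0.07],
    [-0.14, 0, 0.09],
    [-0.14, 0, 0.09],
    [-0.14, 0, 0.09],
  ],
  spin=[0, 0, 0, 0, 0, 0, 0, 0],
  gripper=[34, 34, 34, 34, 34, 34, 34, 34],
)

```text
time_s: 19.62
tcp_pos: [0.4889, 0.1679, 0.1944]
ee_rot: [[0.051, 0.999, 0.0], [0.999, -0.051, 0.0], [0.0, 0.0, -1.0]]
wrist_force: [-0.4, -0.1, 0.4]
gripper_width: 0.336
```

```bash
python3 - <<'E'
from h import *
a=snap('scene');b=snap('side')
for c in ('scene','side'):
  for q in ['brush','brush_grip','stub_purple']:
    print(c,q,[(np.round(d['centre'],3).tolist(),round(d['p'],2)) for d in spot_point(c,q)[:2]])
a=cv2.resize(a[150:270,280:440],(400,300));b=cv2.resize(b[180:300,150:310],(400,300))
cv2.imwrite('pics/h2.png',np.hstack([a,b])[:,:,::-1])
E
```

```text
scene brush [([0.598, 0.175, 0.159], 0.74)]
scene brush_grip [([0.498, 0.166, 0.198], 0.86), ([0.6, 0.171, 0.16], 0.44)]
scene stub_purple [([0.627, 0.137, 0.149], 0.65)]
side brush [([0.598, 0.173, 0.156], 0.95)]
side brush_grip [([0.497, 0.167, 0.196], 0.87)]
side stub_purple []
```

View pics/h2.png

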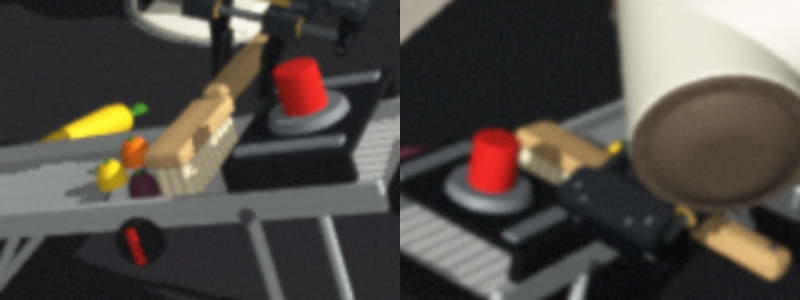

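Both crops show the brush lying flat on the bed (left, (190,150)), uphill of the stubs and loosely caged in the jaws. Sweeping.

Call:
carry_out(
  delta_pos=[
    [-0.06, 0, 0.027],
    [-0.13, 0, 0.058],
    [-0.2, 0, 0.089],
    [-0.27, 0, 0.12],
    [-0.34, 0, 0.151],
    [-0.41, 0, 0.183],
    [-0.48, 0, 0.214],
    [-0.55, 0, 0.245],
    [-0.62, 0, 0.276],
    [-0.69, 0, 0.307],
    [-0.75, 0, 0.334],
    [-0.75, 0, 0.334],
  ],
  spin=[0, 0, 0, 0, 0, 0, 0, 0, 0, 0, 0, 0],
  gripper=[33, 33, 33, 33, 33, 33, 33, 33, 33, 33, 33, 33],
)

```text
time_s: 21.52
tcp_pos: [0.4848, 0.0924, 0.1606]
ee_rot: [[0.051, 0.999, -0.001], [0.999, -0.051, -0.0], [-0.0, -0.001, -1.0]]
wrist_force: [0.1, -0.3, 0.3]
gripper_width: 0.328
```

```bash
python3 - <<'E'
from h import *
a=snap('scene');b=snap('side')
for c in ('scene','side'):
  for q in ['brush','brush_grip','stub_orange','stub_yellow','stub_purple']:
    print(c,q,[(np.round(d['centre'],3).tolist(),round(d['p'],2)) for d in spot_point(c,q)[:2]])
a=cv2.resize(a[150:270,250:410],(400,300));b=cv2.resize(b[180:300,180:340],(400,300))
cv2.imwrite('pics/h3.png',np.hstack([a,b])[:,:,::-1])
E
```

```text
scene brush [([0.594, 0.11, 0.136], 0.71)]
scene brush_grip [([0.725, 0.309, 0.001], 0.48)]
scene stub_orange []
scene stub_yellow []
scene stub_purple [([0.626, 0.079, 0.123], 0.58)]
side brush [([0.592, 0.109, 0.132], 0.89)]
side brush_grip [([0.496, 0.091, 0.168], 0.61)]
side stub_orange [([0.447, 0.102, 0.002], 0.79)]
side stub_yellow []
side stub_purple []
```

View pics/h3.png

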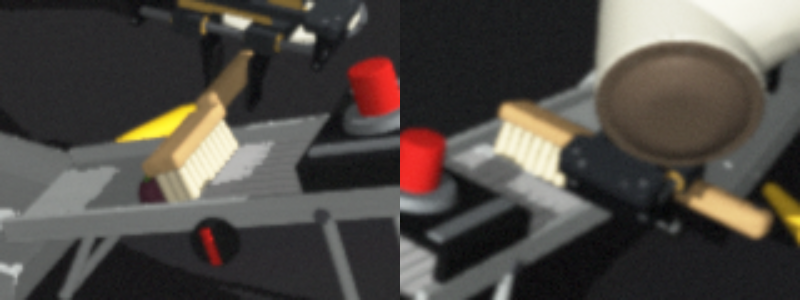

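Call:
carry_out(
  delta_pos=[
    [-0.05, 0, 0.022],
    [-0.11, 0, 0.049],
    [-0.18, 0, 0.08],
    [-0.25, 0, 0.111],
    [-0.32, 0, 0.142],
    [-0.39, 0, 0.174],
    [-0.46, 0, 0.205],
    [-0.53, 0, 0.236],
    [-0.6, 0, 0.267],
    [-0.67, 0, 0.298],
    [-0.75, 0, 0.334],
    [-0.75, 0, 0.334],
  ],
  spin=[0.03, 0.06, 0.09, 0.12, 0.14, 0.14, 0.14, 0.14, 0.14, 0.14, 0.14, 0.14],
  gripper=[33, 33, 33, 33, 33, 33, 33, 33, 33, 33, 33, 33],
)

```text
time_s: 23.62
tcp_pos: [0.4809, 0.0174, 0.1271]
ee_rot: [[0.161, 0.987, -0.001], [0.987, -0.161, -0.0], [-0.001, -0.001, -1.0]]
wrist_force: [-0.4, -0.8, 0.1]
gripper_width: 0.333
```

```bash
python3 - <<'E'
from h import *
a=snap('scene');b=snap('side')
for c in ('scene','side'):
  for q in ['brush','brush_grip','stub_orange','stub_yellow','stub_purple']:
    print(c,q,[(np.round(d['centre'],3).tolist(),round(d['p'],2)) for d in spot_point(c,q)[:2]])
a=cv2.resize(a[160:280,220:380],(400,300));b=cv2.resize(b[160:280,200:360],(400,300))
cv2.imwrite('pics/h4.png',np.hstack([a,b])[:,:,::-1])
E
```

```text
scene brush [([0.59, 0.023, 0.093], 0.71)]
scene brush_grip [([0.489, 0.014, 0.131], 0.98)]
scene stub_orange []
scene stub_yellow [([0.588, 0.024, 0.097], 0.2)]
scene stub_purple [([0.617, -0.008, 0.084], 0.61)]
side brush [([0.592, 0.024, 0.096], 0.68), ([0.72, 0.315, -0.002], 0.16)]
side brush_grip [([0.594, 0.106, 0.13], 0.71), ([0.489, 0.018, 0.132], 0.58)]
side stub_orange [([0.444, 0.104, -0.0], 0.75)]
side stub_yellow [([0.594, 0.134, 0.14], 0.2)]
side stub_purple []
```

View pics/h4.png

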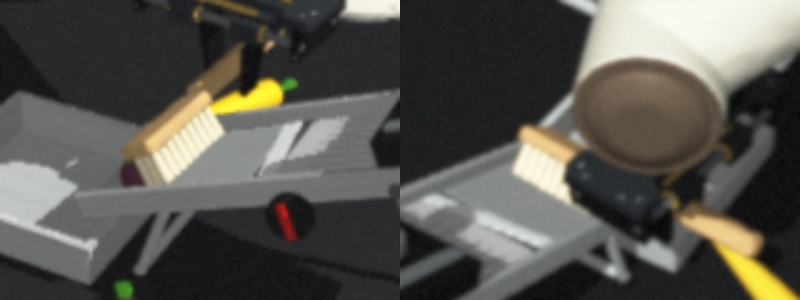

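Call:
carry_out(
  delta_pos=[
    [-0.06, 0.007, 0.027],
    [-0.13, 0.015, 0.058],
    [-0.2, 0.022, 0.09],
    [-0.27, 0.03, 0.121],
    [-0.34, 0.038, 0.152],
    [-0.41, 0.046, 0.184],
    [-0.48, 0.054, 0.215],
    [-0.55, 0.062, 0.246],
    [-0.61, 0.068, 0.273],
    [-0.61, 0.068, 0.273],
  ],
  spin=[0, 0, 0, 0, 0, 0, 0, 0, 0, 0],
  gripper=[33, 33, 33, 33, 33, 33, 33, 33, 33, 33],
)

```text
time_s: 25.48
tcp_pos: [0.478, -0.0437, 0.0999]
ee_rot: [[0.161, 0.987, -0.0], [0.987, -0.161, -0.0], [-0.0, -0.0, -1.0]]
wrist_force: [-0.4, -0.4, -0.4]
gripper_width: 0.33
```

```bash
python3 - <<'E'
from h import *
a=snap('scene');b=snap('side')
for c in ('scene','side'):
  for q in ['brush','brush_grip','stub_orange','stub_yellow','stub_purple','scrap_tray']:
    print(c,q,[(np.round(d['centre'],3).tolist(),round(d['p'],2)) for d in spot_point(c,q)[:2]])
a=cv2.resize(a[170:290,180:340],(400,300));b=cv2.resize(b[150:270,220:380],(400,300))
cv2.imwrite('pics/h5.png',np.hstack([a,b])[:,:,::-1])
E
```

```text
scene brush [([0.584, -0.04, 0.066], 0.7), ([0.617, -0.058, 0.024], 0.52)]
scene brush_grip [([0.485, -0.045, 0.106], 0.82)]
scene stub_orange [([0.59, -0.097, 0.021], 0.71)]
scene stub_yellow [([0.59, -0.098, 0.022], 0.63)]
scene stub_purple [([0.615, -0.055, 0.022], 0.57)]
scene scrap_tray [([0.584, -0.124, 0.002], 0.71), ([0.784, 0.065, -0.0], 0.57)]
side brush [([0.585, -0.038, 0.068], 0.6), ([0.591, 0.106, 0.129], 0.53)]
side brush_grip [([0.489, -0.044, 0.104], 0.84)]
side stub_orange [([0.449, 0.1, -0.0], 0.7)]
side stub_yellow []
side stub_purple []
side scrap_tray []
```

View pics/h5.png

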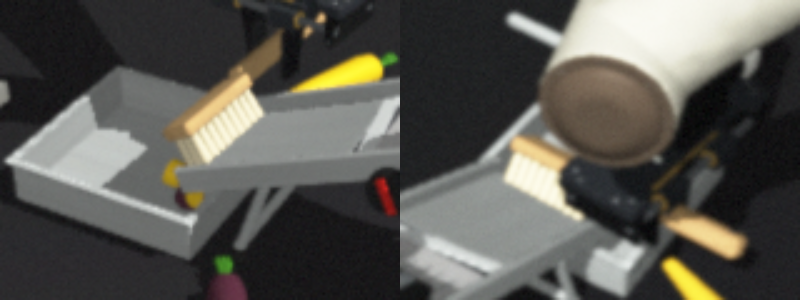

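Call:
carry_out(
  delta_pos=[
    [0, 0, -0.02],
    [0, 0, -0.04],
    [0, 0, -0.04],
    [0, 0, -0.04],
    [0, 0, -0.04],
    [-0.05, 0, -0.04],
    [-0.1, 0, -0.04],
    [-0.15, 0, -0.04],
    [-0.15, 0, -0.04],
    [-0.15, 0, -0.3],
    [-0.15, 0, -0.6],
    [-0.15, 0, -1],
  ],
  spin=[0, 0, 0, 0, 0, 0, 0, 0, 0, 0, 0, 0],
  gripper=[20, 10, 5, 5, 5, 5, 5, 5, 5, 5, 5, 5],
)

```text
time_s: 27.68
tcp_pos: [0.475, -0.0582, 0.2004]
ee_rot: [[0.16, 0.987, -0.002], [0.987, -0.16, -0.0], [-0.001, -0.002, -1.0]]
wrist_force: [0.4, 0.5, -1.4]
gripper_width: 0.303
```

```bash
python3 - <<'E'
from h import *
a=snap('scene');b=snap('side')
for c in ('scene','side'):
  for q in ['brush','brush_grip','stub_orange','stub_yellow','stub_purple','scrap_tray','caddy','carrot_yellow']:
    print(c,q,[(np.round(d['centre'],3).tolist(),round(d['p'],2)) for d in spot_point(c,q)[:2]])
a=cv2.resize(a[150:290,180:340],(400,350));b=cv2.resize(b[130:270,220:380],(400,350))
cv2.imwrite('pics/h6.png',np.hstack([a,b])[:,:,::-1])
E
```

```text
scene brush [([0.58, -0.048, 0.166], 0.87)]
scene brush_grip [([0.483, -0.06, 0.205], 0.74)]
scene stub_orange [([0.564, -0.093, 0.021], 0.38), ([0.597, 0.133, 0.145], 0.3)]
scene stub_yellow [([0.723, 0.312, 0.0], 0.65)]
scene stub_purple [([0.614, -0.056, 0.021], 0.65)]
scene scrap_tray [([0.584, -0.122, 0.002], 0.86)]
scene caddy [([0.592, -0.363, -0.001], 0.57), ([0.598, 0.133, 0.142], 0.25)]
scene carrot_yellow [([0.484, -0.062, 0.205], 0.67), ([0.405, -0.028, -0.001], 0.56)]
side brush [([0.589, -0.052, 0.174], 0.71)]
side brush_grip [([0.487, -0.058, 0.212], 0.88), ([0.596, 0.102, 0.134], 0.63)]
side stub_orange [([0.567, -0.094, 0.016], 0.57), ([0.449, 0.102, -0.001], 0.57)]
side stub_yellow [([0.717, -0.302, -0.0], 0.48), ([0.591, -0.05, 0.06], 0.29)]
side stub_purple []
side scrap_tray [([0.588, -0.124, 0.002], 0.64)]
side caddy [([0.599, -0.359, -0.0], 0.48)]
side carrot_yellow [([0.405, -0.027, -0.002], 0.75)]
```

View pics/h6.png

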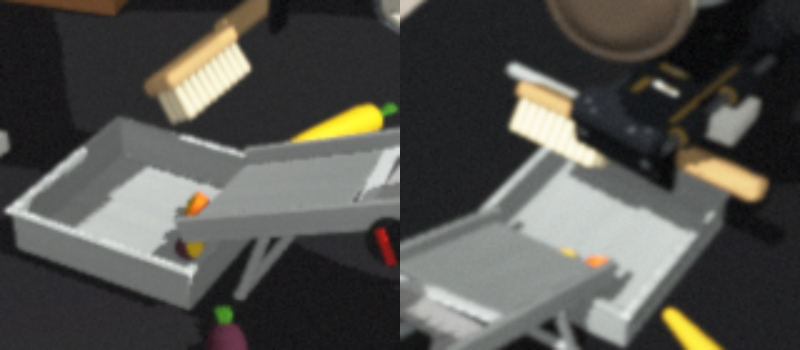

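The crops show all three stubs in the tray (orange (200,205), yellow and purple around (190,250)) and the brush in the jaws. Its gripped width, 0.303, says it sits skewed. Moving it over the caddy and measuring there.

Call:
carry_out(
  delta_pos=[
    [-0.3, 0.06, 0],
    [-0.65, 0.12, 0],
    [-0.97, 0.19, 0],
  ],
  spin=[0, 0, 0],
  gripper=[5, 5, 5],
)

```text
time_s: 28.95
tcp_pos: [0.4789, -0.1578, 0.2002]
ee_rot: [[0.16, 0.987, 0.0], [0.987, -0.16, -0.0], [-0.0, 0.0, -1.0]]
wrist_force: [0.2, -0.2, -1.8]
gripper_width: 0.306
```

Call:
carry_out(
  delta_pos=[
    [-0.35, 0.06, 0],
    [-0.7, 0.12, 0],
    [-0.97, 0.19, 0],
  ],
  spin=[0, 0, 0],
  gripper=[5, 5, 5],
)

```text
time_s: 29.32
tcp_pos: [0.482, -0.257, 0.2001]
ee_rot: [[0.161, 0.987, -0.0], [0.987, -0.161, -0.0], [-0.0, -0.0, -1.0]]
wrist_force: [-0.3, 0.7, -1.6]
gripper_width: 0.31
```

Call:
carry_out(
  delta_pos=[
    [-0.35, 0.06, 0.2],
    [-0.7, 0.12, 0.4],
    [-0.97, 0.19, 0.6],
    [-0.97, 0.19, 0.6],
    [-0.97, 0.19, 0.6],
  ],
  spin=[0.05, 0.1, 0.15, 0.15, 0.15],
  gripper=[5, 5, 5, 5, 5],
)

```text
time_s: 29.95
tcp_pos: [0.4856, -0.3543, 0.1404]
ee_rot: [[0.274, 0.962, 0.0], [0.962, -0.274, -0.0], [-0.0, 0.0, -1.0]]
wrist_force: [-0.8, 0.1, -1.1]
gripper_width: 0.306
```

```bash
python3 - <<'E'
from h import *
I={}
for c in ('scene','side','wrist'):
  I[c]=snap(c)
  for q in ['brush','brush_grip','caddy']:
    print(c,q,[(np.round(d['centre'],3).tolist(),round(d['p'],2),proj(c,d['centre']).tolist()) for d in spot_point(c,q)[:2]])
a=cv2.resize(I['scene'][150:250,110:230],(360,300));b=cv2.resize(I['wrist'],(400,300))
cv2.imwrite('pics/h7.png',np.hstack([a,b])[:,:,::-1])
E
```

```text
scene brush [([0.592, -0.363, 0.105], 0.95, [154.2, 181.6])]
scene brush_grip [([0.494, -0.357, 0.146], 0.95, [178.1, 151.6]), ([0.614, -0.052, 0.022], 0.19, [260.8, 246.6])]
scene caddy [([0.596, -0.362, 0.002], 0.85, [159.6, 216.7])]
side brush []
side brush_grip [([0.494, -0.358, 0.147], 0.87, [377.5, 141.8])]
side caddy [([0.596, -0.36, -0.002], 0.63, [336.2, 176.1])]
wrist brush []
wrist brush_grip [([0.49, -0.356, 0.151], 0.98, [280.4, 285.5])]
wrist caddy [([0.592, -0.362, -0.003], 0.64, [300.2, 292.1])]
```

View pics/h7.png

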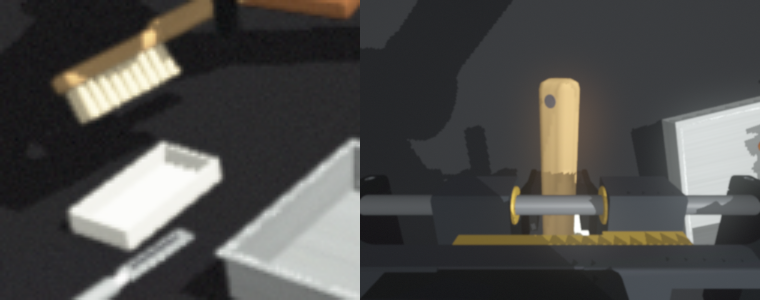

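Call:
carry_out(
  delta_pos=[
    [-0.1, 0.02, 0.1],
    [-0.21, 0.05, 0.2],
    [-0.21, 0.05, 0.3],
    [-0.21, 0.05, 0.4],
    [-0.21, 0.05, 0.4],
  ],
  spin=[-0.1, -0.2, -0.29, -0.29, -0.29],
  gripper=[5, 5, 5, 5, 5],
)

```text
time_s: 31.18
tcp_pos: [0.4839, -0.3757, 0.0992]
ee_rot: [[0.052, 0.999, -0.002], [0.999, -0.052, 0.001], [0.001, -0.002, -1.0]]
wrist_force: [-0.3, 0.3, -0.5]
gripper_width: 0.307
```

```bash
python3 - <<'E'
from h import *
for c in ('scene','side'):
  im=snap(c,'x_%s.png'%c)
  for q in ['brush','brush_grip','brush']:
    print(c,q,[(np.round(d['centre'],3).tolist(),round(d['p'],2),proj(c,d['centre']).tolist()) for d in spot_point(c,q)[:2]])
E
```

```text
scene brush [([0.59, -0.363, 0.066], 0.81, [157.1, 194.9])]
scene brush_grip [([0.493, -0.376, 0.103], 0.77, [174.4, 164.8])]
scene brush [([0.59, -0.363, 0.066], 0.81, [157.1, 194.9])]
side brush [([0.592, -0.359, 0.064], 0.68, [339.2, 157.2])]
side brush_grip [([0.495, -0.374, 0.106], 0.8, [377.7, 152.1])]
side brush [([0.592, -0.359, 0.064], 0.68, [339.2, 157.2])]
```

Call:
carry_out(
  delta_pos=[
    [0, 0.03, 0.15],
    [0, 0.03, 0.3],
    [0, 0.03, 0.42],
    [0, 0.03, 0.5],
    [0, 0.03, 0.5],
  ],
  spin=[0, 0, 0, 0, 0],
  gripper=[5, 5, 5, 5, 5],
)

```text
time_s: 32.2
tcp_pos: [0.4871, -0.3761, 0.0492]
ee_rot: [[0.051, 0.999, -0.001], [0.999, -0.051, 0.001], [0.001, -0.001, -1.0]]
wrist_force: [1.0, 0.1, -0.4]
gripper_width: 0.308
```

Call:
carry_out(
  delta_pos=[
    [0, 0, 0.02],
    [0, 0, 0.04],
    [0, 0, 0.04],
  ],
  spin=[0, 0, 0],
  gripper=[5, 5, 5],
)

```text
time_s: 32.58
tcp_pos: [0.4877, -0.3763, 0.0464]
ee_rot: [[0.051, 0.999, 0.001], [0.999, -0.051, -0.0], [-0.0, 0.001, -1.0]]
wrist_force: [0.3, -0.1, -0.1]
gripper_width: 0.303
```

Call:
carry_out(
  delta_pos=[
    [0, 0, 0.02],
    [0, 0, 0.03],
    [0, 0, 0.03],
  ],
  spin=[0, 0, 0],
  gripper=[5, 5, 5],
)

```text
time_s: 32.95
tcp_pos: [0.4875, -0.3763, 0.0432]
ee_rot: [[0.051, 0.999, 0.0], [0.999, -0.051, -0.0], [-0.0, 0.0, -1.0]]
wrist_force: [0.5, 0.2, -0.1]
gripper_width: 0.308
```

Call:
carry_out(
  delta_pos=[
    [0, 0, 0.01],
    [0, 0, 0.03],
    [0, 0, 0.03],
  ],
  spin=[0, 0, 0],
  gripper=[5, 5, 5],
)

```text
time_s: 33.33
tcp_pos: [0.4875, -0.3762, 0.04]
ee_rot: [[0.051, 0.999, -0.0], [0.999, -0.051, 0.0], [0.0, -0.0, -1.0]]
wrist_force: [-0.6, 0.0, 0.1]
gripper_width: 0.305
```

```bash
python3 - <<'E'
from h import *
for c in ('scene','side'):
  im=snap(c,'y_%s.png'%c)
  for q in ['brush']:
    print(c,q,[(np.round(d['centre'],3).tolist(),round(d['p'],2),proj(c,d['centre']).tolist()) for d in spot_point(c,q)[:2]])
print(sense()['wrist_force'])
E
```

```text
scene brush [([0.598, -0.36, 0.012], 0.62, [159.0, 214.2])]
side brush [([0.594, -0.358, 0.01], 0.94, [336.8, 173.3])]
[-0.34726956  1.0086259  -0.04074306]
```

Call:
carry_out(
  delta_pos=[
    [0, 0, 0.02],
    [0, 0, 0.02],
    [0, 0, 0.02],
    [0.05, 0, 0.02],
    [0.1, 0, 0.02],
    [0.1, 0, 0.02],
    [0.1, 0, 0.02],
    [0.1, 0, 0.02],
  ],
  spin=[0, 0, 0, 0, 0, 0, 0, 0],
  gripper=[5, 5, 33, 40, 60, 80, 90, 90],
)

```text
time_s: 34.52
tcp_pos: [0.4881, -0.3663, 0.0382]
ee_rot: [[0.051, 0.999, 0.0], [0.999, -0.051, -0.0], [-0.0, 0.0, -1.0]]
wrist_force: [-0.4, -0.8, 0.0]
gripper_width: 0.769
```

```bash
python3 - <<'E'
from h import *
I=[]
for c in ('scene','side'):
  I.append(snap(c))
  for q in ['brush','brush_grip']:
    print(c,q,[(np.round(d['centre'],3).tolist(),round(d['p'],2),proj(c,d['centre']).tolist()) for d in spot_point(c,q)[:2]])
a=cv2.resize(I[0][140:290,110:310],(400,300));b=cv2.resize(I[1][120:270,220:420],(400,300))
cv2.imwrite('pics/h8.png',np.hstack([a,b])[:,:,::-1])
E
```

```text
scene brush [([0.599, -0.363, 0.016], 0.69, [157.7, 212.9])]
scene brush_grip [([0.494, -0.385, 0.037], 0.68, [174.8, 185.5])]
side brush []
side brush_grip [([0.492, -0.386, 0.036], 0.64, [377.4, 172.0])]
```

View pics/h8.png

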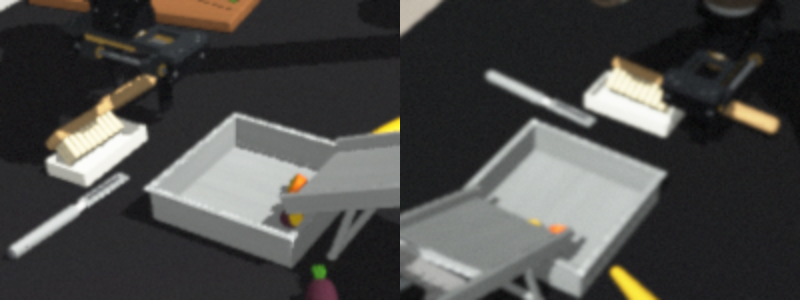

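The brush fell over onto the caddy's -y wall when released, with a roll of about 54°. The -y finger is right beside the handle, so I'll push it slowly upright along an arc about the bristle edge.

Call:
carry_out(
  delta_pos=[
    [0.02, 0, -0.015],
    [0.04, 0, -0.03],
    [0.065, 0, -0.045],
    [0.09, 0, -0.06],
    [0.115, 0, -0.07],
    [0.14, 0, -0.08],
    [0.165, 0, -0.09],
    [0.19, 0, -0.1],
    [0.215, 0, -0.1],
    [0.24, 0, -0.1],
    [0.24, 0, -0.1],
    [0.24, 0, -0.1],
  ],
  spin=[0, 0, 0, 0, 0, 0, 0, 0, 0, 0, 0, 0],
  gripper=[77, 77, 77, 77, 77, 77, 77, 77, 77, 77, 77, 77],
)

```text
time_s: 36.33
tcp_pos: [0.4892, -0.3423, 0.0481]
ee_rot: [[0.051, 0.999, -0.0], [0.999, -0.051, 0.0], [-0.0, -0.0, -1.0]]
wrist_force: [-0.7, 0.1, 0.6]
gripper_width: 0.771
```

```bash
python3 - <<'E'
from h import *
for c in ('scene','side'):
  snap(c,'z_%s.png'%c)
  for q in ['brush','brush_grip']:
    print(c,q,[(np.round(d['centre'],3).tolist(),round(d['p'],2)) for d in spot_point(c,q)[:2]])
print(sense()['gripper_width'])
E
```

```text
scene brush [([0.6, -0.362, 0.004], 0.67)]
scene brush_grip [([0.498, -0.349, 0.043], 0.98), ([0.716, -0.306, -0.001], 0.61)]
side brush [([0.595, -0.362, -0.0], 0.69)]
side brush_grip [([0.497, -0.347, 0.04], 0.79)]
0.7751581811723834
```

Brush upright in the caddy again: origin about (0.598, -0.362, 0.002), grip at z 0.042. Lifting clear and heading for the knob.

Call:
carry_out(
  delta_pos=[
    [0, 0, -0.3],
    [0, 0, -0.6],
    [0, 0, -1],
  ],
  spin=[0, 0, 0],
  gripper=[80, 80, 80],
)

```text
time_s: 37.0
tcp_pos: [0.4885, -0.342, 0.1483]
ee_rot: [[0.051, 0.999, -0.002], [0.999, -0.051, 0.001], [0.001, -0.002, -1.0]]
wrist_force: [-0.1, -0.7, -1.0]
gripper_width: 0.801
```

Call:
carry_out(
  delta_pos=[
    [0.5, 0.07, -0.5],
    [1, 0.14, -1],
    [1, 0.14, -1],
  ],
  spin=[0, 0, 0],
  gripper=[80, 80, 80],
)

```text
time_s: 37.38
tcp_pos: [0.5098, -0.2417, 0.2519]
ee_rot: [[0.048, 0.999, 0.007], [0.999, -0.048, -0.002], [-0.001, 0.007, -1.0]]
wrist_force: [-0.4, -1.0, 0.0]
gripper_width: 0.802
```

Call:
carry_out(
  delta_pos=[
    [0.5, 0.07, -0.5],
    [1, 0.14, -1],
    [1, 0.14, -1],
  ],
  spin=[0, 0, 0],
  gripper=[80, 80, 80],
)

```text
time_s: 37.75
tcp_pos: [0.5283, -0.1425, 0.3507]
ee_rot: [[0.048, 0.999, 0.005], [0.999, -0.048, -0.0], [-0.0, 0.005, -1.0]]
wrist_force: [-0.2, 0.2, -0.3]
gripper_width: 0.801
```

Call:
carry_out(
  delta_pos=[
    [0.5, 0.07, 0],
    [1, 0.14, 0],
  ],
  spin=[0, 0],
  gripper=[80, 80],
)

```text
time_s: 38.0
tcp_pos: [0.546, -0.0443, 0.3466]
ee_rot: [[0.053, 0.999, -0.003], [0.999, -0.053, 0.0], [-0.0, -0.003, -1.0]]
wrist_force: [0.2, -0.2, -0.6]
gripper_width: 0.807
```

Call:
carry_out(
  delta_pos=[
    [0.5, 0.07, 0],
    [1, 0.14, 0],
  ],
  spin=[0, 0],
  gripper=[80, 80],
)

```text
time_s: 38.25
tcp_pos: [0.5651, 0.0552, 0.3463]
ee_rot: [[0.052, 0.999, -0.003], [0.999, -0.052, -0.001], [-0.001, -0.003, -1.0]]
wrist_force: [0.6, 0.5, -0.4]
gripper_width: 0.802
```

Call:
carry_out(
  delta_pos=[
    [0.3, 0.07, 0],
    [0.6, 0.14, 0],
    [1, 0.14, 0],
    [1, 0.14, 0],
    [1, 0.14, 0],
    [1, 0.14, 0],
  ],
  spin=[-0.2, -0.4, -0.6, -0.8, -1, -1],
  gripper=[80, 80, 80, 80, 80, 80],
)

```text
time_s: 39.0
tcp_pos: [0.5843, 0.153, 0.3463]
ee_rot: [[-0.668, 0.744, -0.003], [0.744, 0.668, -0.001], [0.001, -0.003, -1.0]]
wrist_force: [0.1, 0.0, -1.3]
gripper_width: 0.798
```

Call:
carry_out(
  delta_pos=[
    [0.2, 0.3, 0],
    [0.4, 0.6, 0],
    [0.51, 0.7, 0],
    [0.51, 0.7, 0],
    [0.51, 0.7, 0],
    [0.51, 0.7, 0],
  ],
  spin=[-0.2, -0.4, -0.6, -0.8, -0.98, -0.98],
  gripper=[80, 80, 80, 80, 80, 80],
)

```text
time_s: 39.75
tcp_pos: [0.6023, 0.2378, 0.3471]
ee_rot: [[-0.997, 0.071, -0.002], [0.071, 0.997, -0.001], [0.002, -0.001, -1.0]]
wrist_force: [0.6, 0.3, -0.4]
gripper_width: 0.8
```

Call:
carry_out(
  delta_pos=[
    [0, 0, 0.3],
    [0, 0, 0.6],
    [0, 0, 0.8],
    [0, 0, 0.8],
    [0, 0, 0.8],
    [0, 0, 0.8],
    [0, 0, 0.8],
    [0, 0, 0.8],
    [0, 0, 0.8],
  ],
  spin=[0, 0, 0, 0, 0, 0, 0, 0, 0],
  gripper=[80, 80, 80, 80, 10, 10, 10, 10, 10],
)

```text
time_s: 40.88
tcp_pos: [0.6026, 0.2384, 0.2684]
ee_rot: [[-0.998, 0.066, 0.001], [0.066, 0.998, 0.0], [-0.001, 0.0, -1.0]]
wrist_force: [2.0, 0.7, -0.0]
gripper_width: 0.362
```

Call:
carry_out(
  delta_pos=[
    [0, -0.2, 0.089],
    [0, -0.4, 0.178],
    [0, -0.6, 0.267],
    [-0.01, -0.776, 0.346],
    [-0.01, -0.776, 0.346],
  ],
  spin=[0, 0, 0, 0, 0],
  gripper=[10, 10, 10, 10, 10],
)

```text
time_s: 41.5
tcp_pos: [0.5989, 0.1578, 0.2325]
ee_rot: [[-0.998, 0.068, 0.001], [0.068, 0.998, -0.002], [-0.001, -0.002, -1.0]]
wrist_force: [6.9, -3.6, -3.3]
gripper_width: 0.363
```

Call:
carry_out(
  delta_pos=[
    [0, -0.2, 0.089],
    [0, -0.4, 0.178],
    [0, -0.6, 0.267],
    [-0.01, -0.776, 0.346],
    [-0.01, -0.776, 0.346],
    [-0.01, -0.776, 0.346],
  ],
  spin=[0, 0, 0, 0, 0, 0],
  gripper=[10, 10, 10, 10, 10, 10],
)

```text
time_s: 42.25
tcp_pos: [0.5955, 0.0812, 0.1984]
ee_rot: [[-0.998, 0.067, 0.003], [0.067, 0.998, -0.001], [-0.003, -0.001, -1.0]]
wrist_force: [8.2, -2.5, -4.1]
gripper_width: 0.361
```

Call:
carry_out(
  delta_pos=[
    [0, 0, 0],
    [0, 0, 0],
    [0, 0, 0],
    [0, 0, -0.3],
    [0, 0, -0.7],
    [0, 0, -1],
    [0, 0, -1],
  ],
  spin=[0, 0, 0, 0, 0, 0, 0],
  gripper=[80, 80, 80, 80, 80, 80, 80],
)

```text
time_s: 43.12
tcp_pos: [0.5946, 0.0836, 0.3019]
ee_rot: [[-0.998, 0.066, 0.005], [0.066, 0.998, 0.002], [-0.005, 0.002, -1.0]]
wrist_force: [0.0, -0.6, -0.6]
gripper_width: 0.797
```

```bash
python3 - <<'E'
from h import *
I=[]
for c in ('scene','side'):
  I.append(snap(c))
  for q in ['brush','brush_grip','caddy','carriage_knob','stub_orange','stub_yellow','stub_purple','scrap_tray']:
    print(c,q,[(np.round(d['centre'],3).tolist(),round(d['p'],2)) for d in spot_point(c,q)[:2]])
a=cv2.resize(I[0][130:340,110:430],(400,263));b=cv2.resize(I[1][120:330,100:420],(400,263))
cv2.imwrite('pics/h9.png',np.hstack([a,b])[:,:,::-1])
E
```

```text
scene brush [([0.596, -0.356, -0.0], 0.82)]
scene brush_grip [([0.498, -0.351, 0.039], 0.74), ([0.595, 0.105, 0.13], 0.45)]
scene caddy [([0.594, -0.363, 0.003], 0.82), ([0.407, -0.027, -0.001], 0.51)]
scene carriage_knob [([0.599, 0.079, 0.186], 0.79), ([0.596, 0.135, 0.144], 0.25)]
scene stub_orange [([0.565, -0.09, 0.024], 0.4)]
scene stub_yellow [([0.408, -0.027, -0.0], 0.62)]
scene stub_purple [([0.615, -0.056, 0.021], 0.48)]
scene scrap_tray [([0.581, -0.125, 0.001], 0.61)]
side brush [([0.597, -0.358, 0.003], 0.65), ([0.563, -0.095, 0.02], 0.52)]
side brush_grip [([0.499, -0.349, 0.04], 0.56)]
side caddy [([0.597, -0.362, -0.0], 0.71)]
side carriage_knob [([0.593, 0.079, 0.19], 0.64), ([0.782, 0.062, 0.002], 0.17)]
side stub_orange [([0.59, 0.078, 0.19], 0.66), ([0.561, -0.096, 0.016], 0.56)]
side stub_yellow []
side stub_purple []
side scrap_tray [([0.587, -0.123, 0.001], 0.64), ([0.598, -0.358, 0.003], 0.33)]
```

```bash
python3 - <<'E'
from h import *
for c in ('scene','side'):
  im=snap(c); hsv=cv2.cvtColor(im,cv2.COLOR_RGB2HSV)
  i=camera_info(c);f=210/np.tan(np.radians(i['fov_y'])/2);R=np.array(i['rotation']);o=np.array(i['origin'])
  for n,lo,hi in (('orange',(5,120,60),(15,255,255)),('yellow',(18,120,60),(32,255,255)),('purple',(135,40,15),(175,255,120))):
    m=cv2.inRange(hsv,lo,hi);k,_,st,ce=cv2.connectedComponentsWithStats(m)
    for j in range(1,k):
      if st[j,4]>=6:
        u,v=ce[j];d=R@[(u-i['cx'])/f,(v-i['cy'])/f,1];P=o+d*(.015-o[2])/d[2]
        if .45<P[0]<.7 and -.23<P[1]<.0: print(c,n,st[j,4],np.round(ce[j]),np.round(P,3))
print(sense()['time_s'])
E
```

```text
scene orange 37 [259. 232.] [ 0.557 -0.089  0.015]
scene yellow 8 [255. 232.] [ 0.56  -0.097  0.015]
scene yellow 35 [257. 249.] [ 0.618 -0.06   0.015]
scene purple 21 [252. 250.] [ 0.626 -0.07   0.015]
side orange 22 [298. 234.] [ 0.568 -0.097  0.015]
44.125
```

```bash
python3 - <<'E'
from h import *
def ray(c,u,v):
    i=camera_info(c);f=210/np.tan(np.radians(i['fov_y'])/2);d=np.array(i['rotation'])@[(u-i['cx'])/f,(v-i['cy'])/f,1]
    return np.array(i['origin']),d/np.linalg.norm(d)
o1,d1=ray('scene',257,249);im=snap('side')
s=im[222:240,278:304].astype(int);m=(s[...,0]>130)&(s[...,1]>100)&(s[...,2]<s[...,1]-40)
ys,xs=np.nonzero(m);u,v=xs.mean()+278,ys.mean()+222;print(len(xs),u,v)
o2,d2=ray('side',u,v);t=np.linalg.lstsq(np.c_[d1,-d2],o2-o1,rcond=None)[0]
print(o1+t[0]*d1,o2+t[1]*d2)
E
```

```text
32 293.28125 232.4375
[ 0.587883   -0.07775347 -0.01231684] [ 0.58382114 -0.10255916  0.00785771]
```

```bash
python3 -c "
from station import *
print(finish_job())"
```

```text
the job is handed in; nothing more can be done
None
```

I pushed the carriage to its upper stop and laid the brush flat on the bed. Held loosely in the jaws there, it swept all three stubs into the scrap tray. I then returned the brush to its caddy, parked the carriage and handed the job in at about 44 s; no verdict is reported.

**Problems on the way:**
- The brush head lagged about 6° in yaw during the sweep, and I corrected it with a small spin.
- The brush rolled over onto the caddy wall when I first let it go. I pushed it upright again with a finger.

**Last checks:**
- **Brush:** it stands upright in the caddy, at about (0.597, -0.357) against the caddy's (0.595, -0.362). It is yawed roughly 5°.
- **Carriage:** about 0.098 m by the arm's travel, so the deck covers the blade. The knob as seen by the cameras agrees.
- **Scrap tray:** within about 3 mm of where it stood.
- **Stubs:** orange and purple were located in the tray. Yellow was partly hidden under the bed's foot: pictures showed it in the tray, but the network missed it. My two-camera fix on it failed because the rays missed by about 3 cm and the mask mixed in the orange stub.
- **Not checked:** I took no last measurement of the purple carrot, the peeler or the salt bowl, and the last picture could not be viewed because the limit was reached.

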